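# Load the indexing carriage and lock it one hole on

## Task

Load the brown abrasive wheel, the refacing stone and the small steel clamp block, in any order, into the blue bin of the carriage on the indexing rail. Then pull up the red lock plunger, slide the carriage on by exactly one hole, to the right towards the green-marked hole, and let the pin go fully home in that hole. Finish while still holding the red knob with the pin engaged - do not let go - and leave the stopwatch, loupe and brush where they are.

Things in the scene. Friction and masses are not known exactly. Their poses are not given: they have to be found in the camera images.
- index_rail: Fixed rail at varying place and yaw: grey base 62 x 370 mm, aluminium bar 36 mm wide, top 30 mm above the worktop; black end stops 42 mm high. Origin: centre of its underside. y runs along the rail (to the robot's left), x away from the robot, z up. 11 mm holes at rail y = -5, -45, -85, -125 mm; the pin starts in the one at -45; two green patches mark the one at -85.
- carriage (a joint): Slide of the carriage along the rail, m: 0 = pin in the starting hole, +0.040 = green-marked next hole (carriage moved 40 mm along the rail's -y axis, to the right), -0.040 and +0.080 are the other holes; range -0.042 to 0.082. About 2 N of friction; it cannot move more than 1 to 2 mm while the pin is in a hole.
- plunger (a joint): Lift of the spring lock plunger, m: 0 = pin fully home, 10 mm deep in the hole; above about 0.011 the pin is clear of the bar; 0.016 = upper stop. A spring pushes it down with 6 N at 0 and 10 N at the upper stop. If let down between holes its rounded pin tip rests on the bar at about 0.010.
- knob_center (a point): Centre of the plunger's red knob: upright cylinder 29 mm in diameter, 26 mm high (13 mm above and below this point), 95 mm above the worktop when the pin is home; its bare steel housing stands below it. It rides with the carriage and rises with the plunger; nothing of the carriage is higher. Axes parallel to the rail's.
- bin_floor (a point): Centre of the inner floor of the open blue bin on the carriage, 43 mm above the worktop. Inside 170 mm along x and 138 mm along y (axes parallel to the rail's), walls 3 mm thick, 22 mm above the floor (rim beading to 24 mm). It lies 101 mm to the left (+y of the rail) of the knob.
- wheel_center (a point): Brown abrasive wheel, disc 52 mm in diameter and 13 mm thick with a small brass hub, lying flat, about 60 g; point at its centre, 6.5 mm above its underside, z up. Grey and tan wheels elsewhere are not meant.
- stone_center (a point): Grey refacing stone with red panels, block 32 x 72 x 22 mm (x, y, z), about 90 g, lying flat; point at its centre, 11 mm above its underside. Grasp across the 32 mm (its x axis).
- block_center (a point): Small steel clamp block, 26 x 46 mm (x, y), about 110 g; solid block 15 mm high, a step to 19 mm, and a small screw knob on top to 31 mm near its +y end. The point lies at the centre of the 15 mm block, 7.5 mm above its underside. Grasp the block across the 26 mm (its x axis).
- wear_tester: White wear tester, fixed, an obstacle beside the work. Origin on the worktop under its middle. Its front edge, an overhanging ledge 137 to 184 mm high, lies 205 mm nearer the robot than the origin and reaches 290 mm to either side; a black hand wheel (106 mm across, top 115 mm high) with crank stands before it and reaches 320 mm nearer than the origin. The loose parts lie in front of it.
- stopwatch: White stopwatch, 65 x 58 x 14 mm, bystander behind the rail; origin at the centre of its underside.
- loupe: Black loupe, 37 mm in diameter, 42 mm high, bystander behind the rail; origin at the centre of its underside.
- dust_brush: Brush with wooden handle, 47 x 153 x 14 mm, bystander at the far right; origin at the centre of its underside.
Not all that is in view belongs to the job. Leave any orange or pink look-alike of the part that bears wheel_center alone.

How it is judged (in metres and radians):
On the way, in this order (a step that is already met when the one before it is completed fails the run):
1. wheel, stone and clamp block all lie released in the bin, the carriage still locked in its starting hole (x of wheel_center in the frame of bin_floor between -0.082 and 0.082 m and y of wheel_center in the frame of bin_floor between -0.066 and 0.066 m and z of wheel_center in the frame of bin_floor between 0 and 0.05 m and x of stone_center in the frame of bin_floor between -0.082 and 0.082 m and y of stone_center in the frame of bin_floor between -0.066 and 0.066 m and z of stone_center in the frame of bin_floor between 0 and 0.05 m and x of block_center in the frame of bin_floor between -0.082 and 0.082 m and y of block_center in the frame of bin_floor between -0.066 and 0.066 m and z of block_center in the frame of bin_floor between 0 and 0.05 m and contact force between the fingers and wheel below 0.3 N and contact force between the fingers and stone below 0.3 N and contact force between the fingers and block below 0.3 N and linear speed of each of wheel, stone, block below 0.03 m/s and value of joint carriage between -0.006 and 0.006 m), for 0.2 s.
2. the fingers pull the plunger up, the carriage still at the starting hole (value of joint plunger above 0.008 m and contact force between the fingers and plunger above 1 N and value of joint carriage between -0.008 and 0.008 m), for 0.05 s.
At the end, for the whole second after the job is handed in: Wheel, stone and clamp block lie in the bin (centres inside its walls, at most 50 mm above its floor), not touched; the carriage stands at the next hole (joint 0.040, within 3 mm), the pin is home (plunger below 2.5 mm) and the fingers still hold the knob with more than 3 N (x of wheel_center in the frame of bin_floor between -0.082 and 0.082 m and y of wheel_center in the frame of bin_floor between -0.066 and 0.066 m and z of wheel_center in the frame of bin_floor between 0 and 0.05 m and x of stone_center in the frame of bin_floor between -0.082 and 0.082 m and y of stone_center in the frame of bin_floor between -0.066 and 0.066 m and z of stone_center in the frame of bin_floor between 0 and 0.05 m and x of block_center in the frame of bin_floor between -0.082 and 0.082 m and y of block_center in the frame of bin_floor between -0.066 and 0.066 m and z of block_center in the frame of bin_floor between 0 and 0.05 m and contact force between the fingers and wheel below 0.3 N and contact force between the fingers and stone below 0.3 N and contact force between the fingers and block below 0.3 N and linear speed of each of wheel, stone, block below 0.03 m/s and value of joint carriage between 0.037 and 0.043 m and value of joint plunger below 0.0025 m and velocity of joint carriage between -0.01 and 0.01 m/s and contact force between the fingers and plunger above 3 N); the arm keeps its last pose, push and grip.
It fails at once if the stopwatch is shoved more than 30 mm (distance of stopwatch from where it was at the start of the episode above 0.03 m).
It fails at once if the loupe is shoved more than 30 mm (distance of loupe from where it was at the start of the episode above 0.03 m).
It fails at once if the brush is shoved more than 30 mm (distance of dust_brush from where it was at the start of the episode above 0.03 m).
It also fails if it takes over 72 s, if anything falls off the work surface, if the arm or the gripper's body presses on something with over 40 N, if the wrist force passes 120 N, or if a joint passes its speed limit or range.

## Robot

A 6-joint arm with a two-finger parallel gripper is mounted at the origin on a cart in front of the work surface, level with it; the furniture and walls round the work are solid. World frame = base frame: x ahead of the robot, y to its left, z up, the work surface at z = 0. Lengths are in m, angles in degrees, forces in N, time in s.
With the tool pointing down it reaches from about 0.4 to 0.825 m from the base axis. Payload 7 kg.
Tool frame: the origin (TCP) lies at the very end of the fingers, on their centre line; the grasp point (between the pads) lies 19 mm behind it (ctrl.grip_depth is the distance from the TCP to the grasp point, in m); z points along the fingers, y is the line along which they close (so a half turn about z gives the same grasp; the last joint's range is limited). The gripper opens to 88 mm and grips with 3 to 60 N. Pads are 19 mm wide; open, the fingers measure 130 mm over their backs; the gripper's body (78 mm by 193 mm) begins 47 mm behind the grasp point.
Start: joints at [93.512, 20.546, 0.682, 0, -70.136, -16.507], TCP at [0.152, 0.658, 0.227] pointing down, gripper open.
Joint ranges: [-176.03, 176.03], [-82.01, 121.73], [-58.28, 71.71], [-173.87, 95.51], [-174.79, -0.11], [-173.66, 173.66]. Speed limits (degrees/s): [136.94, 136.94, 172.46, 180, 180, 180].

## Interface

Orientations are given as [roll, pitch, yaw] about the fixed x, y, z axes, in that order (R = Rz(yaw) Ry(pitch) Rx(roll)).
In Python, from plant import get_obs, eyes, ctrl, spotter gives the robot as it stands.
- The arm moves only by the shell command python3 -m crank 'ROWS'. ROWS is JSON, one flat list of numbers, 7 for each row, row after row: the turn, a rotation vector about the tool's x, y, z in rad, then the shift along the tool's x, y, z in mm, then the opening, from 0 (shut) to 1 (fully open). A call has 1 to 5 rows; each row shifts and turns the commanded pose from where the row before left it, along the tool's axes as they then stand; what a row does not reach is not made up. A row lasts 1/8 s, in which the tool goes at most 62.5 mm and 10.7 degrees, less where a joint would pass 70% of its speed; a pose out of reach is approached as far as the arm can. A call is refused whole if a number of a shift passes 62.5 or a number of a turn 0.188, either way. A call with a gripper value outside its range is refused whole. The fingers move at their own pace and stop on an object; the grip force is fixed at half the most. Time passes only in rows, so rows that do not move let the fingers close. It gives the time, the measured TCP pose, the force, the opening and the grip force at its end, in the units of the state.
- get_obs(): the state, without advancing time (a new reading comes with each control period).
- eyes.snapshot(name): name is "scene" or "top"; returns the picture (384x512x3 uint8, blue, green, red); there is no depth.
- eyes.camera_model(name): a dict with "fx", "fy", "cx", "cy" (pixels), "D" ([k1, k2, p1, p2, k3] as OpenCV has them; the pictures are not rectified), "extrinsics" (4x4, takes a point from camera to world coordinates). Camera axes: x right, y down, z forward; pixel columns grow to the right and rows downward; lengths in m; the calibration is good to about 2 mm. A picture is of the moment at which its call begins. camera_model takes no time and is no camera call.
- ctrl.close_job(): hands the job in; it is judged then, once.
Trained networks look in the newest picture that a camera, given by its name, has taken for a name from the list of things; names that differ only in an ending like _2 or _b are one class to them, and where a whole thing is asked for, a point or a joint stands for the part that bears it (a point fixed in the world has none). Each returns a list of dicts, best first, with "p" (0 to 1); they miss things now and then, are a little off and sometimes report something else, mostly with a low value. They report only what shows in the picture. A call takes as long as a camera call. They do not tell look-alikes from the thing itself.
- spotter.outline_of(camera, target): "region" (384x512 bool, what is visible of it) and "rect" ([left, top, width, height] in pixels, round what is visible of it).
- spotter.place_of(camera, target): "location" ([column, row] in pixels: a listed point, or the origin of a listed thing).
The state is a dict: "clock": time; "joint_pos": joint angles; "qvel": joint speeds; "tau": joint torques, N m; "tool_pos": TCP position; "orientation": TCP orientation; "force": force on the tool from outside, world axes, zero at the start; "moment": the same for the moment, N m; "opening": finger opening in m; "gripper_force": force on a finger pad.
Only numpy, scipy, OpenCV 4.12 (cv2) and the standard library are available. Lean on these libraries where they do the work, as an engineer would, in place of code of your own. Each camera call takes 0.05 s, during which the arm holds its last target. There are 200 camera calls.

## Working session

There is one attempt and no reset: what is moved stays moved. The work goes in short steps, Python scripts to look and compute and a shell command to move; the robot and the scene stay as the last step left them, time stands still between calls to the robot, and variables do not carry over. Pictures are saved under pics/ and viewed, at most 10 in all, crops included, and the job is handed in when it is done.

```bash
mkdir -p pics; ls
cat > h.py <<'E'
import numpy as np, cv2
from plant import get_obs, eyes, ctrl, spotter
def ray(cam,px):
    m=eyes.camera_model(cam);K=np.array([[m['fx'],0,m['cx']],[0,m['fy'],m['cy']],[0,0,1.]])
    u=cv2.undistortPoints(np.array([[px]],float),K,np.array(m['D'],float))[0,0]
    T=np.array(m['extrinsics']);return T[:3,3],T[:3,:3]@np.array([u[0],u[1],1])
def at_z(cam,px,z):
    o,d=ray(cam,px);return o+d*(z-o[2])/d[2]
def proj(cam,P):
    m=eyes.camera_model(cam);K=np.array([[m['fx'],0,m['cx']],[0,m['fy'],m['cy']],[0,0,1.]])
    T=np.linalg.inv(np.array(m['extrinsics']))
    return cv2.projectPoints(np.array(P,float).reshape(-1,3),cv2.Rodrigues(T[:3,:3])[0],T[:3,3],K,np.array(m['D'],float))[0][:,0]
def tri(p1,p2):
    (o1,d1),(o2,d2)=ray('scene',p1),ray('top',p2)
    s=np.linalg.lstsq(np.c_[d1,-d2],o2-o1,rcond=None)[0]
    a,b=o1+d1*s[0],o2+d2*s[1];return (a+b)/2,np.linalg.norm(a-b)
E
python3 - <<'E'
from h import *
o=get_obs();print(o)
Z=dict(index_rail=0,knob_center=.095,bin_floor=.043,wheel_center=.0065,stone_center=.011,block_center=.0075,wear_tester=0,stopwatch=0,loupe=0,dust_brush=0)
for c in ['scene','top']:
    im=eyes.snapshot(c);cv2.imwrite(f'pics/{c}0.png',im)
    print(c,np.round(np.array(eyes.camera_model(c)['extrinsics'])[:3,3],2))
    for n,z in Z.items():
        for r in spotter.place_of(c,n)[:3]:
            print(n,round(r['p'],2),np.round(r['location']),np.round(at_z(c,r['location'],z),4))
E
```

```text
pics
{'clock': 0.0, 'joint_pos': array([ 9.35112379e+01,  2.05909617e+01,  6.32121433e-01, -2.13561859e-02,
       -7.01370416e+01, -1.65088893e+01]), 'qvel': array([ 0.06701541,  0.01786944, -0.11619861, -0.0281857 , -0.02243812,
        0.07637377]), 'tau': array([ 2.09980186e-03, -5.82730114e+01,  2.93043441e+01,  6.99674428e+00,
        6.85954874e-03, -1.50661845e-04]), 'tool_pos': array([0.15170235, 0.65720197, 0.22561161]), 'orientation': array([ 1.79902365e+02, -8.00056172e-03, -1.30049176e+01]), 'force': array([-0.44353153, -0.03706782,  0.76567145]), 'moment': array([ 0.04352568, -0.00529841,  0.01560063]), 'gripper_force': 0.0, 'opening': 0.0878764607046299}
scene [-0.07  0.28  1.2 ]
index_rail 0.65 [146. 295.] [0.4669 0.3428 0.    ]
knob_center 0.67 [155. 278.] [0.4629 0.296  0.095 ]
bin_floor 0.92 [128. 301.] [0.4564 0.395  0.043 ]
bin_floor 0.6 [231. 248.] [0.4684 0.0436 0.043 ]
bin_floor 0.28 [145. 296.] [0.4481 0.3441 0.043 ]
wheel_center 0.68 [232. 250.] [0.4771 0.0384 0.0065]
wheel_center 0.55 [160. 256.] [0.5696 0.2587 0.0065]
wheel_center 0.54 [148. 199.] [0.803  
[... 324 characters left out ...]

top [-0.07  0.3   1.86]
index_rail 0.87 [179. 287.] [0.4603 0.3521 0.    ]
index_rail 0.38 [162. 289.] [0.4852 0.4108 0.    ]
knob_center 0.58 [186. 272.] [0.4716 0.3046 0.095 ]
bin_floor 0.96 [162. 289.] [0.4748 0.4101 0.043 ]
wheel_center 0.62 [172. 198.] [0.8079 0.2182 0.0065]
wheel_center 0.6 [249. 246.] [0.4711 0.0424 0.0065]
stone_center 0.58 [321. 209.] [ 0.4641 -0.2848  0.011 ]
block_center 0.42 [347. 189.] [ 0.4865 -0.4278  0.0075]
stopwatch 0.66 [170. 230.] [0.6852 0.2823 0.    ]
loupe 0.41 [139. 244.] [0.6938 0.4156 0.    ]
dust_brush 0.55 [347. 191.] [ 0.483  -0.4245  0.    ]
dust_brush 0.52 [376. 168.] [ 0.5104 -0.5896  0.    ]
dust_brush 0.23 [179. 286.] [0.4653 0.3501 0.    ]
```

View pics/top0.png

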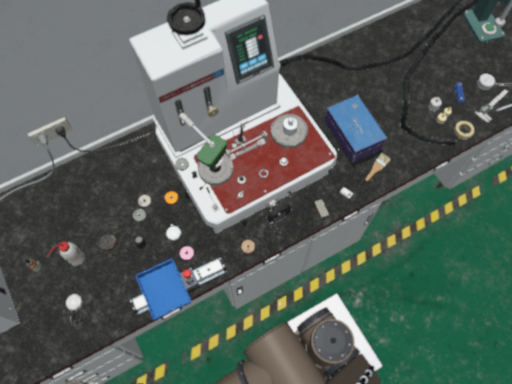

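View pics/scene0.png

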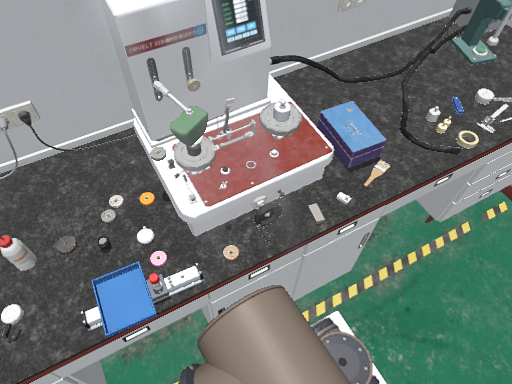

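The top view shows the bin at (162,289), the red knob at (186,272), and a brown/tan disc at (249,246). A pink disc is at (186,253), the stone at (321,209) and a block at (347,190). I'll zoom in and measure yaws.

Run:
```python
from h import *
a=cv2.imread('pics/scene0.png')[180:340,75:385];b=cv2.imread('pics/top0.png')[165:325,125:375]
a=cv2.resize(a[:, :],None,fx=2.5,fy=2.5,interpolation=cv2.INTER_CUBIC)[:300]
b=cv2.resize(b,None,fx=3,fy=3,interpolation=cv2.INTER_CUBIC)
cv2.imwrite('pics/crop_top.png',b);cv2.imwrite('pics/crop_scene.png',cv2.resize(cv2.imread('pics/scene0.png')[180:340,75:365],None,fx=2.7,fy=2.7,interpolation=cv2.INTER_CUBIC))
for c in ['scene','top']:
    eyes.snapshot(c)
    for n,z in dict(index_rail=.0,bin_floor=.067,wheel_center=.013,stone_center=.022,block_center=.015,knob_center=.1).items():
        for r in spotter.outline_of(c,n)[:2]:
            cs=cv2.findContours(r['region'].astype(np.uint8),0,2)[0]
            ct=max(cs,key=cv2.contourArea)[:,0]
            w=np.array([at_z(c,p,z)[:2] for p in ct])*1000
            R=cv2.minAreaRect(w.astype(np.float32));print(c,n,round(r['p'],2),r['rect'],np.round(R[0]),np.round(R[1]),round(R[2],1))
```

```text
scene index_rail 0.98 [79.5, 265.1, 121.3, 72.0] [494. 349.] [378. 198.] 86.9
scene bin_floor 0.62 [92.1, 263.8, 75.5, 72.3] [463. 376.] [200. 190.] 87.1
scene wheel_center 0.68 [152.9, 249.8, 15.8, 15.4] [562. 265.] [55. 50.] 18.6
scene wheel_center 0.68 [91.7, 262.4, 76.5, 75.0] [489. 380.] [210. 199.] 87.2
scene stone_center 0.45 [308.9, 205.6, 13.5, 20.9] [ 461. -283.] [37. 80.] 79.8
scene block_center 0.57 [336.6, 192.4, 14.1, 11.3] [ 473. -413.] [45. 38.] 26.9
scene knob_center 0.62 [147.9, 273.8, 10.4, 10.7] [462. 301.] [26. 33.] 69.3
top index_rail 0.65 [131.0, 260.9, 95.5, 63.3] [484. 351.] [376. 191.] 87.3
top bin_floor 0.61 [136.9, 260.7, 65.4, 61.8] [466. 380.] [196. 184.] 87.0
top wheel_center 0.42 [163.3, 189.0, 16.0, 15.4] [806. 221.] [49. 58.] 64.6
top stone_center 0.61 [185.8, 268.8, 1.7, 11.1] [487. 303.] [25. 21.] 17.0
top stone_center 0.54 [313.4, 202.0, 13.1, 15.2] [ 463. -282.] [39. 80.] 80.2
top knob_center 0.56 [129.8, 260.1, 95.6, 62.8] [455. 347.] [357. 181.] 87.4
top knob_center 0.52 [182.6, 268.8, 5.6, 10.7] [463. 303.] [29. 25.] 17.0
```

View pics/crop_top.png

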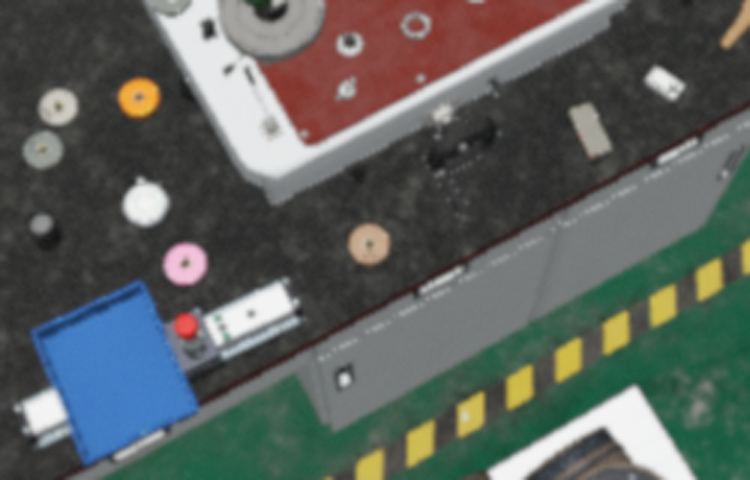

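View pics/crop_scene.png

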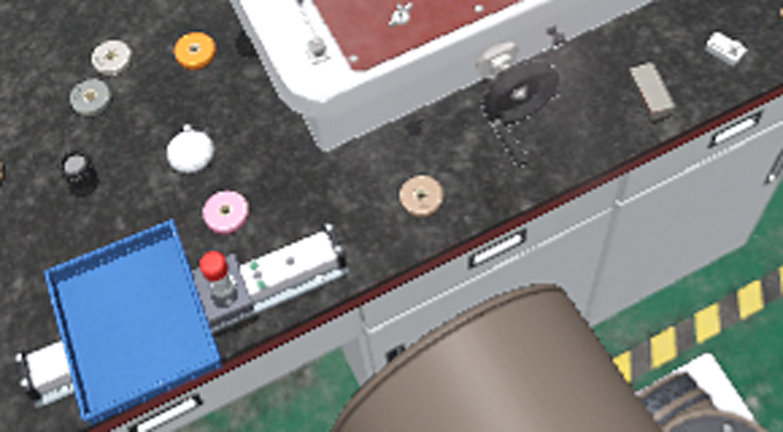

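```bash
python3 - <<'E'
from h import *
def seg(c,mask,x0,y0,x1,y1,z,nm):
    M=np.zeros_like(mask);M[y0:y1,x0:x1]=mask[y0:y1,x0:x1];M=M.astype(np.uint8)
    n,l,s,ce=cv2.connectedComponentsWithStats(M,connectivity=4);i=1+np.argmax(s[1:,4])
    ct=max(cv2.findContours((l==i).astype(np.uint8),0,2)[0],key=cv2.contourArea)
    h=cv2.convexHull(ct)[:,0]
    w=np.array([at_z(c,p,z)[:2] for p in h])*1000;R=cv2.minAreaRect(w.astype(np.float32))
    print(c,nm,s[i,4],np.round(ce[i],1),'cent',np.round(at_z(c,ce[i],z)*1000),'rect',np.round(R[0]),np.round(R[1]),round(R[2],1))
    if nm=='bin':
        q=cv2.approxPolyN(h.reshape(-1,1,2).astype(np.int32),4)[0]
        print(' corners',q.tolist(),np.round([at_z(c,p,.066)[:2]*1000 for p in q]).tolist())
for c in ['scene','top']:
    im=cv2.imread(f'pics/{c}0.png');hsv=cv2.cvtColor(im,cv2.COLOR_BGR2HSV);H,S,V=[hsv[...,k].astype(int) for k in range(3)]
    s=c=='scene'
    seg(c,(H>100)&(H<125)&(S>120)&(V>60),*( (75,250,180,340) if s else (120,250,205,330)),.066,'bin')
    seg(c,((H<8)|(H>172))&(S>130)&(V>90),*( (145,268,165,290) if s else (178,262,196,282)),.1,'knob')
    seg(c,(H>3)&(H<20)&(S>50)&(V>110),*( (218,240,245,265) if s else (238,236,262,258)),.013,'wheel')
    seg(c,(V>95),*( (303,198,328,228) if s else (310,195,332,222)),.022,'stone')
    seg(c,(V>150),*( (330,188,355,208) if s else (335,183,357,202)),.015,'block')
E
python3 - <<'E'
import sys;sys.path.insert(0,'.')
from h import *
for k,a in dict(scene=(300,185,365,235),top=(305,175,365,225)).items():
    im=cv2.imread(f'pics/{k}0.png')[a[1]:a[3],a[0]:a[2]]
    globals()[k]=cv2.resize(im,(390,300),interpolation=cv2.INTER_CUBIC)
cv2.imwrite('pics/parts.png',np.hstack([scene,top]))
E
```

```text
scene bin 3139 [123.1 298.7] cent [460. 403.  66.] rect [464. 401.] [150. 189.] 87.1
 corners [[157, 315], [106, 338], [91, 280], [139, 260]] [[368.0, 332.0], [374.0, 479.0], [561.0, 470.0], [556.0, 321.0]]
scene knob 89 [153.6 277.9] cent [462. 300. 100.] rect [462. 301.] [26. 33.] 69.3
scene wheel 172 [230.7 252.1] cent [470.  45.  13.] rect [471.  46.] [50. 51.] 62.1
scene stone 192 [316.3 212.7] cent [ 461. -288.   22.] rect [ 461. -289.] [35. 80.] 80.4
scene block 103 [343.3 197.2] cent [ 474. -416.   15.] rect [ 475. -416.] [48. 37.] 23.6
top bin 2022 [162.7 288.3] cent [468. 404.  66.] rect [469. 403.] [153. 185.] 87.0
 corners [[192, 301], [152, 320], [134, 275], [172, 257]] [[373.0, 331.0], [382.0, 486.0], [565.0, 476.0], [558.0, 324.0]]
top knob 52 [186.5 273. ] cent [466. 303. 100.] rect [466. 303.] [30. 23.] 17.0
top wheel 153 [247.5 245.9] cent [473.  48.  13.] rect [475.  47.] [51. 53.] 60.9
top stone 159 [321.3 207.8] cent [ 465. -286.   22.] rect [ 466. -286.] [37. 76.] 80.2
top block 74 [346.3 192.3] cent [ 475. -414.   15.] rect [ 476. -413.] [47. 29.] 22.9
```

View pics/parts.png

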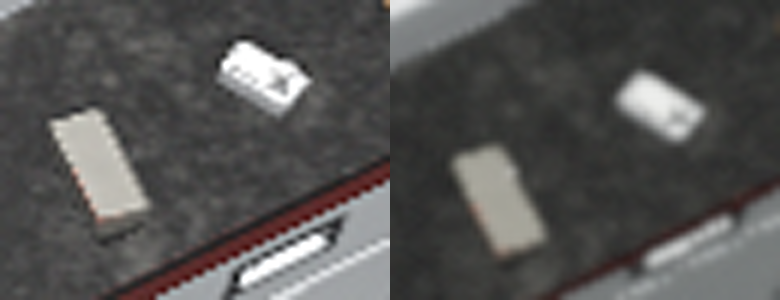

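The parts crop shows the stone at about (321,208) with its long axis near world -10°. The white clamp block is at (346,192) with its long axis near +23°. The brown wheel is at (473,46) mm, the rail yaw is about -3°, the knob is near (464,302) and the bin centre near (467,403).

```bash
cat >> h.py <<'E'
from scipy.spatial.transform import Rotation as Ro
def plan(x,y,z,psi):
    o=get_obs();Rc=Ro.from_euler('xyz',o['orientation'],degrees=True);Rt=Ro.from_euler('xyz',[180,0,psi],degrees=True)
    d=(np.array([x,y,z])-o['tool_pos'])*1000
    print('t',round(o['clock'],2),'tcp',np.round(o['tool_pos'],4),'ori',np.round(o['orientation'],1),'F',np.round(o['force'],1),'open',round(o['opening'],4),'grip',round(o['gripper_force'],1))
    print('turn(rad)',np.round((Rc.inv()*Rt).as_rotvec(),3),'shift after turn mm',np.round(Rt.inv().apply(d),1))
E
cat > p.py <<'E'
import sys
from h import *
plan(*map(float,sys.argv[1:5]))
E
python3 p.py .473 .046 .15 -3
python3 -c "
from h import *
print(at_z('top',(281,211),.08),at_z('top',(273,228),.12))"
```

```text
t 1.8 tcp [0.1518 0.6577 0.2265] ori [180.  -0. -13.] F [-0.5  0.6  0.5] open 0.0875 grip 0.0
turn(rad) [ 0.    -0.    -0.174] shift after turn mm [352.8 594.   76.5]
[ 0.51372792 -0.12411184  0.08      ] [ 0.45646438 -0.05393598  0.12      ]
```

```bash
python3 -m crank '[0,0,-0.174,0,0,0,1, 0,0,0,35,45,0,1, 0,0,0,35,50,0,1, 0,0,0,35,50,0,1, 0,0,0,35,50,0,1]'
python3 -m crank '[0,0,0,35,50,0,1, 0,0,0,35,50,0,1, 0,0,0,35,50,10,1, 0,0,0,35,50,10,1, 0,0,0,30,50,10,1]'
python3 -m crank '[0,0,0,20,50,10,1, 0,0,0,10,50,10,1, 0,0,0,10,44,10,1, 0,0,0,8,5,10,1]'; python3 p.py .473 .046 .06 -3
```

```text
clock: 2.42
tool_pos: [0.2821, 0.4539, 0.2268]
orientation: [-180.0, -0.0, -3.0]
force: [0.5, -0.5, 0.5]
opening: 0.0876
gripper_force: 0.0
clock: 3.05
tool_pos: [0.4388, 0.1953, 0.1968]
orientation: [-180.0, -0.1, -3.0]
force: [1.3, 0.6, 0.0]
opening: 0.0875
gripper_force: 0.0
clock: 3.55
tool_pos: [0.4779, 0.0433, 0.1565]
orientation: [-180.0, -0.0, -3.2]
force: [-0.5, 1.0, -0.1]
opening: 0.0879
gripper_force: 0.0
t 3.55 tcp [0.4779 0.0433 0.1565] ori [-180.    -0.    -3.2] F [-0.5  1.  -0.1] open 0.0879 grip 0.0
turn(rad) [-0.    -0.    -0.003] shift after turn mm [-5.  -2.4 96.5]
```

```bash
python3 -m crank '[0,0,0,-5,-2,50,1, 0,0,0,0,0,50,1, 0,0,0,0,0,35,1, 0,0,0,0,0,17,1, 0,0,0,0,0,0,0.4]'
python3 -m crank '[0,0,0,0,0,0,0.2, 0,0,0,0,0,0,0.2, 0,0,0,0,0,0,0.2, 0,0,0,0,0,0,0.2]'
```

```text
clock: 4.18
tool_pos: [0.4724, 0.048, 0.0034]
orientation: [179.9, 0.1, -3.0]
force: [0.4, 1.3, 0.7]
opening: 0.0825
gripper_force: 0.0
clock: 4.68
tool_pos: [0.4734, 0.048, 0.0053]
orientation: [-180.0, -0.1, -3.0]
force: [-0.2, 0.0, 6.3]
opening: 0.0504
gripper_force: 30.0
```

```bash
python3 -m crank '[0,0,0,0,0,-30,0.2, 0,0,0,0,0,-50,0.2, 0,0,0,0,-10,-50,0.2, 0,0,0,10,-50,0,0.2, 0,0,0,10,-50,0,0.2]'
python3 -m crank '[0,0,0,0,-50,0,0.2, 0,0,0,0,-50,0,0.2, 0,0,0,0,-50,0,0.2, 0,0,0,0,-50,0,0.2, 0,0,0,0,-35,0,0.2]'; python3 p.py .517 .399 .049 -3
python3 - <<'E'
from h import *
for c in ['scene','top']:
    im=eyes.snapshot(c);cv2.imwrite(f'pics/{c}1.png',im)
a=cv2.imread('pics/scene1.png')[200:350,60:260];b=cv2.imread('pics/top1.png')[190:340,100:300]
cv2.imwrite('pics/w1.png',np.hstack([cv2.resize(i,(400,300),interpolation=cv2.INTER_CUBIC) for i in (a,b)]))
E
```

```text
clock: 5.3
tool_pos: [0.4993, 0.1579, 0.136]
orientation: [-179.9, -0.1, -3.1]
force: [1.2, -0.6, -0.4]
opening: 0.0505
gripper_force: 30.0
clock: 5.92
tool_pos: [0.511, 0.3934, 0.1343]
orientation: [180.0, 0.0, -3.0]
force: [0.2, -0.3, 0.2]
opening: 0.0502
gripper_force: 30.0
t 5.92 tcp [0.511  0.3934 0.1343] ori [180.   0.  -3.] F [ 0.2 -0.3  0.2] open 0.0502 grip 30.0
turn(rad) [0. 0. 0.] shift after turn mm [ 5.7 -5.9 85.3]
```

View pics/w1.png

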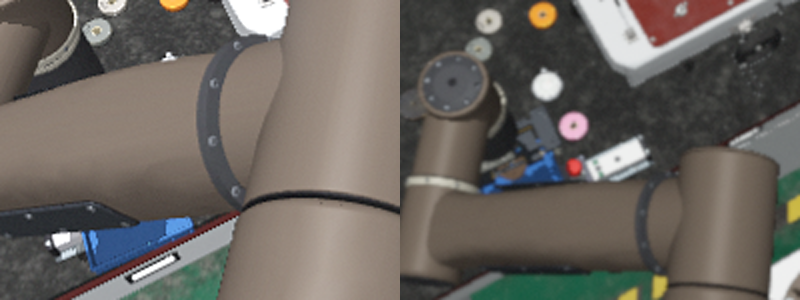

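The wheel is held above the far half of the bin, visible at about (515,165) in the composite. The arm hides most of the rest, so I'll lower and release.

```bash
python3 -m crank '[0,0,0,5,-6,30,0.2, 0,0,0,0,0,35,0.2, 0,0,0,0,0,20,0.2, 0,0,0,0,0,0,0.2, 0,0,0,0,0,0,0.68]'
python3 -m crank '[0,0,0,0,0,0,0.68, 0,0,0,0,0,0,0.68, 0,0,0,0,0,-30,0.68, 0,0,0,0,0,-50,0.68, 0,0,0,0,0,-60,0.68]'; python3 p.py .464 -.286 .15 -10
```

```text
clock: 6.65
tool_pos: [0.5167, 0.3968, 0.0499]
orientation: [-180.0, -0.0, -3.0]
force: [-0.9, 0.1, -0.0]
opening: 0.0561
gripper_force: 0.0
clock: 7.28
tool_pos: [0.516, 0.3965, 0.1904]
orientation: [179.9, 0.1, -3.0]
force: [-0.6, 0.4, -0.1]
opening: 0.0598
gripper_force: 0.0
t 7.28 tcp [0.516  0.3965 0.1904] ori [ 1.799e+02  1.000e-01 -3.000e+00] F [-0.6  0.4 -0.1] open 0.0598 grip 0.0
turn(rad) [0.002 0.001 0.122] shift after turn mm [ 67.3 681.2  40.4]
```

```bash
python3 -m crank '[0,0,0.122,0,0,0,1, 0,0,0,0,55,0,1, 0,0,0,0,60,0,1, 0,0,0,0,60,0,1, 0,0,0,0,60,0,1]'
python3 -m crank '[0,0,0,0,60,0,1, 0,0,0,0,60,0,1, 0,0,0,0,60,0,1, 0,0,0,10,60,0,1, 0,0,0,10,60,0,1]'
python3 -m crank '[0,0,0,20,60,0,1, 0,0,0,20,50,0,1, 0,0,0,7,36,10,1, 0,0,0,0,0,20,1]'; python3 p.py .464 -.286 .1 -10
python3 - <<'E'
from h import *
a=eyes.snapshot('scene');b=eyes.snapshot('top');cv2.imwrite('pics/s2.png',a)
cv2.imwrite('pics/w2.png',np.hstack([cv2.resize(i,(400,300),interpolation=cv2.INTER_CUBIC) for i in (a[215:350,60:240],b[165:315,130:330])]))
E
```

```text
clock: 7.9
tool_pos: [0.4751, 0.164, 0.19]
orientation: [-180.0, -0.0, -10.0]
force: [0.6, -1.2, -0.7]
opening: 0.0874
gripper_force: 0.0
clock: 8.52
tool_pos: [0.443, -0.135, 0.1905]
orientation: [-180.0, -0.1, -10.0]
force: [1.8, 0.6, 0.3]
opening: 0.0877
gripper_force: 0.0
clock: 9.02
tool_pos: [0.4643, -0.287, 0.1597]
orientation: [180.0, -0.1, -10.2]
force: [-0.1, 0.4, 0.0]
opening: 0.0879
gripper_force: 0.0
t 9.03 tcp [ 0.4643 -0.287   0.1597] ori [ 1.80e+02 -1.00e-01 -1.02e+01] F [-0.1  0.4  0. ] open 0.0879 grip 0.0
turn(rad) [ 0.    -0.002 -0.003] shift after turn mm [-0.4 -0.9 59.7]
```

View pics/w2.png

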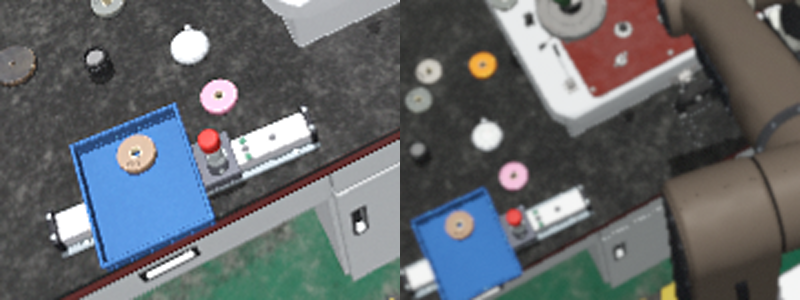

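The wheel lies in the far half of the bin. Next is the stone.

```bash
python3 -m crank '[0,0,0,0,-1,50,1, 0,0,0,0,0,50,1, 0,0,0,0,0,40,1, 0,0,0,0,0,14,1, 0,0,0,0,0,0,0.2]'
python3 -m crank '[0,0,0,0,0,0,0.2, 0,0,0,0,0,0,0.1, 0,0,0,0,0,0,0.1, 0,0,0,0,0,0,0.1, 0,0,0,0,0,0,0.1]'
python3 -m crank '[0,0,0,0,0,0,0.1, 0,0,0,0,0,-20,0.1, 0,0,0,0,0,-50,0.1]'
```

```text
clock: 9.75
tool_pos: [0.4645, -0.2833, 0.0059]
orientation: [180.0, 0.0, -10.0]
force: [0.9, -1.0, 1.0]
opening: 0.0821
gripper_force: 0.0
clock: 10.38
tool_pos: [0.4642, -0.2837, 0.0058]
orientation: [180.0, -0.0, -10.0]
force: [-0.0, -0.5, 0.7]
opening: 0.0331
gripper_force: 0.6
clock: 10.75
tool_pos: [0.4621, -0.2828, 0.0739]
orientation: [-180.0, 0.4, -10.0]
force: [1.5, -1.0, -1.3]
opening: 0.0314
gripper_force: 30.0
```

```bash
python3 -m crank '[0,0,-0.122,0,0,-60,0.1, 0,0,0,0,0,-55,0.1, 0,0,0,0,-50,0,0.1, 0,0,0,0,-60,0,0.1, 0,0,0,0,-60,0,0.1]'
python3 -m crank '[0,0,0,0,-60,0,0.1, 0,0,0,0,-60,0,0.1, 0,0,0,0,-60,0,0.1, 0,0,0,0,-60,0,0.1, 0,0,0,-20,-60,0,0.1]'
python3 -m crank '[0,0,0,-20,-60,0,0.1, 0,0,0,-20,-60,0,0.1, 0,0,0,-10,-60,0,0.1, 0,0,0,0,0,0,0.1]'; python3 p.py .424 .379 .051 -3
```

```text
clock: 11.38
tool_pos: [0.4727, -0.1122, 0.1905]
orientation: [-180.0, -0.0, -3.1]
force: [1.0, 0.6, -1.1]
opening: 0.0317
gripper_force: 30.0
clock: 12.0
tool_pos: [0.4691, 0.1884, 0.1902]
orientation: [180.0, 0.0, -3.0]
force: [0.9, -0.1, -0.6]
opening: 0.0319
gripper_force: 30.0
clock: 12.5
tool_pos: [0.4282, 0.3707, 0.1896]
orientation: [180.0, 0.0, -2.8]
force: [-0.7, -0.5, -0.9]
opening: 0.0316
gripper_force: 30.0
t 12.5 tcp [0.4282 0.3707 0.1896] ori [180.    0.   -2.8] F [-0.7 -0.5 -0.9] open 0.0316 grip 30.0
turn(rad) [0.    0.    0.003] shift after turn mm [ -4.6  -8.  138.6]
```

```bash
python3 -m crank '[0,0,0,-5,-8,50,0.1, 0,0,0,0,0,50,0.1, 0,0,0,0,0,26,0.1, 0,0,0,0,0,13,0.1, 0,0,0,0,0,0,0.1]'
python3 -m crank '[0,0,0,0,0,0,0.44, 0,0,0,0,0,0,0.44, 0,0,0,0,0,-30,0.44, 0,0,0,0,0,-50,0.44, 0,0,0,0,0,-60,0.44]'; python3 p.py .475 -.414 .15 -157
```

```text
clock: 13.12
tool_pos: [0.4246, 0.3749, 0.0513]
orientation: [179.9, 0.0, -3.0]
force: [-0.1, 0.5, -0.6]
opening: 0.0315
gripper_force: 30.0
clock: 13.75
tool_pos: [0.4243, 0.3749, 0.1933]
orientation: [180.0, 0.0, -3.0]
force: [1.8, -0.0, -0.4]
opening: 0.0384
gripper_force: 0.0
t 13.75 tcp [0.4243 0.3749 0.1933] ori [180.   0.  -3.] F [ 1.8 -0.  -0.4] open 0.0384 grip 0.0
turn(rad) [ 1.000e-03 -1.000e-03  2.687e+00] shift after turn mm [ 261.6 -746.    43.3]
```

```bash
python3 -m crank '[0,0,-0.151,0,0,0,1, 0,0,-0.151,0,0,0,1, 0,0,-0.152,0,0,0,1, 0,0,0,-20,57,0,1, 0,0,0,-20,57,0,1]'
python3 -m crank '[0,0,0,-20,57,0,1, 0,0,0,-20,57,0,1, 0,0,0,-20,57,0,1, 0,0,0,-20,57,0,1, 0,0,0,-20,57,0,1]'
python3 -m crank '[0,0,0,-20,57,0,1, 0,0,0,-20,57,0,1, 0,0,0,-20,57,0,1, 0,0,0,-20,57,0,1, 0,0,0,-20,57,0,1]'
python3 -m crank '[0,0,0,-20,57,20,1, 0,0,0,-2,5,20,1, 0,0,0,0,0,0,1]'; python3 p.py .475 -.414 .005 23
python3 - <<'E'
from h import *
a=eyes.snapshot('scene');b=eyes.snapshot('top')
cv2.imwrite('pics/w3.png',np.hstack([cv2.resize(i,(400,300),interpolation=cv2.INTER_CUBIC) for i in (a[215:350,60:240],a[100:280,230:470])]))
E
```

```text
clock: 14.38
tool_pos: [0.4322, 0.2539, 0.1922]
orientation: [-180.0, -0.1, 23.1]
force: [1.1, -0.5, -0.1]
opening: 0.0829
gripper_force: 0.0
clock: 15.0
tool_pos: [0.4516, -0.0483, 0.1929]
orientation: [180.0, -0.2, 23.0]
force: [1.2, 0.8, -0.5]
opening: 0.0877
gripper_force: 0.0
clock: 15.62
tool_pos: [0.4708, -0.3502, 0.1927]
orientation: [179.9, -0.1, 23.0]
force: [1.5, 1.4, 0.0]
opening: 0.0874
gripper_force: 0.0
clock: 16.0
tool_pos: [0.4733, -0.4129, 0.1506]
orientation: [-179.9, 0.1, 22.9]
force: [0.5, -0.1, 0.2]
opening: 0.0876
gripper_force: 0.0
t 16.0 tcp [ 0.4733 -0.4129  0.1506] ori [-1.799e+02  1.000e-01  2.290e+01] F [ 0.5 -0.1  0.2] open 0.0876 grip 0.0
turn(rad) [-0.002  0.002 -0.002] shift after turn mm [  1.1   1.7 145.6]
```

View pics/w3.png

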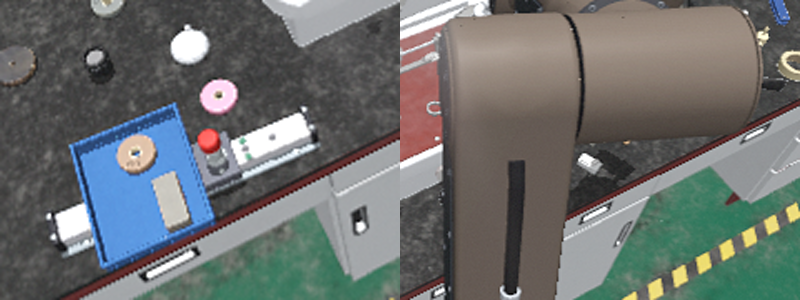

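```bash
python3 -m crank '[0,0,0,1,1,50,1, 0,0,0,0,0,50,1, 0,0,0,0,0,36,1, 0,0,0,0,0,10,1, 0,0,0,0,0,0,0.2]'
python3 -m crank '[0,0,0,0,0,0,0.1, 0,0,0,0,0,0,0.1, 0,0,0,0,0,0,0.1, 0,0,0,0,0,0,0.1, 0,0,0,0,0,0,0.1]'
python3 -m crank '[0,0,0,0,0,0,0.1, 0,0,0,0,0,0,0.1, 0,0,0,0,0,-20,0.1, 0,0,0,0,0,-50,0.1, 0,0,0,0,0,-60,0.1]'; python3 p.py .434 .440 .19 87
```

```text
clock: 16.73
tool_pos: [0.477, -0.413, 0.0072]
orientation: [179.9, -0.0, 23.1]
force: [-0.1, 0.2, 0.4]
opening: 0.0822
gripper_force: 0.0
clock: 17.35
tool_pos: [0.4759, -0.4132, 0.006]
orientation: [180.0, 0.0, 23.0]
force: [-0.4, 0.1, 0.1]
opening: 0.0335
gripper_force: 0.0
clock: 17.98
tool_pos: [0.4748, -0.4124, 0.1358]
orientation: [-179.8, 0.1, 23.0]
force: [1.6, -1.1, -1.0]
opening: 0.0253
gripper_force: 30.0
t 17.98 tcp [ 0.4748 -0.4124  0.1358] ori [-1.798e+02  1.000e-01  2.300e+01] F [ 1.6 -1.1 -1. ] open 0.0253 grip 30.0
turn(rad) [-0.004  0.    -1.117] shift after turn mm [849.1 -85.4 -54.2]
```

```bash
python3 -m crank '[0,0,0,0,0,-55,0.1, 0,0,0,21,-57,0,0.1, 0,0,0,21,-57,0,0.1, 0,0,0,21,-57,0,0.1, 0,0,0,21,-57,0,0.1]'
python3 -m crank '[0,0,0,21,-57,0,0.1, 0,0,0,21,-57,0,0.1, 0,0,0,21,-57,0,0.1, 0,0,0,21,-57,0,0.1, 0,0,0,21,-57,0,0.1]'
python3 -m crank '[0,0,0,21,-57,0,0.1, 0,0,0,21,-57,0,0.1, 0,0,0,21,-57,0,0.1, 0,0,0,21,-57,0,0.1, 0,0,0,21,-57,0,0.1]'
python3 -m crank '[0,0,-0.18,0,0,0,0.1, 0,0,-0.18,0,0,0,0.1, 0,0,-0.18,0,0,0,0.1, 0,0,-0.18,0,0,0,0.1, 0,0,-0.18,0,0,0,0.1]'
python3 -m crank '[0,0,-0.18,0,0,0,0.1, 0,0,-0.037,0,0,0,0.1, 0,0,0,0,0,0,0.1]'; python3 p.py .434 .440 .052 87
```

```text
clock: 18.6
tool_pos: [0.4635, -0.1686, 0.1907]
orientation: [-180.0, 0.0, 23.0]
force: [2.3, 0.2, -1.7]
opening: 0.0254
gripper_force: 30.0
clock: 19.23
tool_pos: [0.4488, 0.1348, 0.191]
orientation: [-180.0, -0.0, 23.0]
force: [1.5, 0.1, -1.9]
opening: 0.0256
gripper_force: 30.0
clock: 19.85
tool_pos: [0.4342, 0.4381, 0.1906]
orientation: [180.0, 0.0, 23.0]
force: [1.1, 0.2, -0.1]
opening: 0.0259
gripper_force: 30.0
clock: 20.48
tool_pos: [0.4346, 0.436, 0.1904]
orientation: [-180.0, 0.1, 74.9]
force: [-0.4, -1.0, -1.3]
opening: 0.0255
gripper_force: 30.0
clock: 20.85
tool_pos: [0.4348, 0.4362, 0.1907]
orientation: [-180.0, 0.0, 86.8]
force: [-0.2, -1.2, -0.9]
opening: 0.0256
gripper_force: 30.0
t 20.85 tcp [0.4348 0.4362 0.1907] ori [-180.     0.    86.8] F [-0.2 -1.2 -0.9] open 0.0256 grip 30.0
turn(rad) [-0.     0.    -0.003] shift after turn mm [  3.8  -1.  138.7]
```

```bash
python3 -m crank '[0,0,0,4,-1,50,0.1, 0,0,0,0,0,50,0.1, 0,0,0,0,0,28,0.1, 0,0,0,0,0,11,0.1, 0,0,0,0,0,0,0.1]'
python3 -m crank '[0,0,0,0,0,0,0.38, 0,0,0,0,0,0,0.38, 0,0,0,0,0,-30,0.38, 0,0,0,0,0,-50,0.38, 0,0,0,0,0,-60,0.5]'; python3 p.py .464 .302 .19 -3
```

```text
clock: 21.48
tool_pos: [0.4343, 0.4404, 0.0518]
orientation: [-180.0, 0.0, 86.9]
force: [-0.2, 1.1, -1.8]
opening: 0.0255
gripper_force: 30.0
clock: 22.1
tool_pos: [0.434, 0.44, 0.1937]
orientation: [-180.0, 0.0, 87.0]
force: [1.4, 1.3, -0.1]
opening: 0.0388
gripper_force: 0.0
t 22.1 tcp [0.434  0.44   0.1937] ori [-180.    0.   87.] F [ 1.4  1.3 -0.1] open 0.0388 grip 0.0
turn(rad) [0.   0.   1.57] shift after turn mm [ 37.2 136.2   3.7]
```

```bash
python3 -m crank '[0,0,0.18,0,0,0,1, 0,0,0.18,0,0,0,1, 0,0,0.18,0,0,0,1, 0,0,0.18,0,0,0,1, 0,0,0.18,0,0,0,1]'
python3 -m crank '[0,0,0.18,0,0,0,1, 0,0,0.18,0,0,0,1, 0,0,0.18,0,0,0,1, 0,0,0.13,0,0,0,1, 0,0,0,7,60,0,1]'
python3 -m crank '[0,0,0,7,60,0,1, 0,0,0,7,60,0,1, 0,0,0,7,60,0,1, 0,0,0,7,60,0,1, 0,0,0,7,60,0,1]'
python3 -m crank '[0,0,0,0,60,0,1, 0,0,0,0,60,0,1, 0,0,0,0,60,0,1, 0,0,0,0,60,0,1, 0,0,0,0,60,0,1]'
python3 - <<'E'
from h import *
a=eyes.snapshot('scene');b=eyes.snapshot('top')
cv2.imwrite('pics/w4.png',np.hstack([cv2.resize(i,(400,300),interpolation=cv2.INTER_CUBIC) for i in (a[245:345,75:205],b[245:335,120:240])]))
def knob(c,im,x0,y0,x1,y1):
    hsv=cv2.cvtColor(im,cv2.COLOR_BGR2HSV)[y0:y1,x0:x1].astype(int)
    m=((hsv[...,0]<8)|(hsv[...,0]>172))&(hsv[...,1]>130)&(hsv[...,2]>90)
    ys,xs=np.nonzero(m);w=hsv[...,1][m];p=(x0+np.average(xs,weights=w),y0+np.average(ys,weights=w));print(c,p,at_z(c,p,.1));return p
p=knob('scene',a,145,266,165,290);q=knob('top',b,178,262,196,282);print(tri(p,q))
for c in ('scene','top'):
    for r in spotter.place_of(c,'knob_center')[:1]: print(r['p'],at_z(c,r['location'],.095))
E
python3 p.py .464 .302 .19 -3
```

```text
clock: 22.72
tool_pos: [0.4343, 0.4406, 0.1931]
orientation: [-180.0, -0.1, 35.1]
force: [0.8, -0.0, 0.0]
opening: 0.0854
gripper_force: 0.0
clock: 23.35
tool_pos: [0.4384, 0.382, 0.1923]
orientation: [-179.9, -0.1, -2.9]
force: [0.6, -1.2, 0.3]
opening: 0.0879
gripper_force: 0.0
clock: 23.98
tool_pos: [0.4576, 0.0771, 0.1933]
orientation: [-179.9, -0.1, -2.9]
force: [1.4, -0.2, 0.5]
opening: 0.0877
gripper_force: 0.0
clock: 24.6
tool_pos: [0.442, -0.223, 0.1934]
orientation: [180.0, -0.2, -3.0]
force: [1.6, 0.2, 1.0]
opening: 0.088
gripper_force: 0.0
scene (np.float64(153.7459229181921), np.float64(278.16168541569596)) [0.46154889 0.30033722 0.1       ]
top (np.float64(186.51977063672203), np.float64(273.0358380121849)) [0.46594334 0.30286459 0.1       ]
(array([0.47407728, 0.30187934, 0.07348813]), np.float64(0.001980699600651478))
0.66 [0.46865394 0.30289761 0.095     ]
0.5 [0.46748046 0.298064   0.095     ]
t 24.8 tcp [ 0.4416 -0.2222  0.1925] ori [ 1.8e+02 -1.0e-01 -3.2e+00] F [ 1.   1.2 -0.2] open 0.0876 grip 0.0
turn(rad) [ 0.    -0.001 -0.003] shift after turn mm [  -5.1 -524.7    2.5]
```

View pics/w4.png

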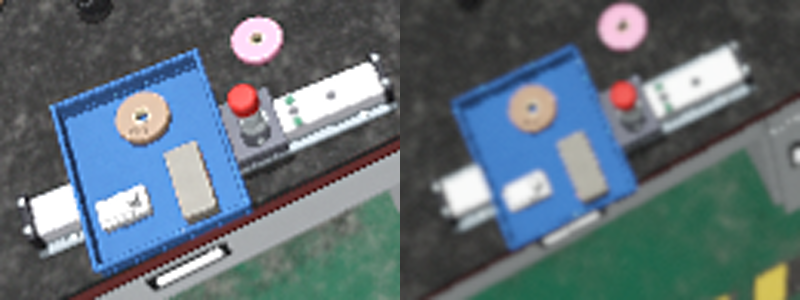

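All three parts are in the bin: wheel (142,118), stone (190,180) and block (125,207) in the left half. The knob is at about (466,302) mm, so I'm returning to it.

```bash
python3 -m crank '[0,0,0,0,-60,0,0.75, 0,0,0,0,-60,0,0.75, 0,0,0,0,-60,0,0.75, 0,0,0,0,-60,0,0.75, 0,0,0,0,-60,0,0.75]'
python3 -m crank '[0,0,0,0,-60,0,0.75, 0,0,0,0,-60,0,0.75, 0,0,0,0,-60,0,0.75, 0,0,0,0,-45,0,0.75, 0,0,0,-3,0,0,0.75]'
python3 -m crank '[0,0,0,0,0,0,0.75, 0,0,0,0,0,0,0.75]';python3 p.py .466 .302 .078 -3
```

```text
clock: 25.42
tool_pos: [0.4569, 0.0821, 0.193]
orientation: [-179.9, -0.1, -2.8]
force: [1.5, -0.7, -0.1]
opening: 0.0658
gripper_force: 0.0
clock: 26.05
tool_pos: [0.465, 0.3077, 0.192]
orientation: [-180.0, -0.0, -2.7]
force: [0.4, -0.6, -0.3]
opening: 0.066
gripper_force: 0.0
clock: 26.3
tool_pos: [0.4657, 0.3031, 0.1924]
orientation: [-180.0, -0.0, -3.0]
force: [-0.1, 0.0, 0.2]
opening: 0.0659
gripper_force: 0.0
t 26.3 tcp [0.4657 0.3031 0.1924] ori [-180.   -0.   -3.] F [-0.1  0.   0.2] open 0.0659 grip 0.0
turn(rad) [-0.001 -0.     0.001] shift after turn mm [  0.3   1.1 114.4]
```

```bash
python3 -m crank '[0,0,0,0,1,50,0.75, 0,0,0,0,0,40,0.75, 0,0,0,0,0,24,0.75, 0,0,0,0,0,0,0.5, 0,0,0,0,0,0,0.3]'
python3 -m crank '[0,0,0,0,0,0,0.25, 0,0,0,0,0,0,0.2, 0,0,0,0,0,0,0.2, 0,0,0,0,0,0,0.2]'
```

```text
clock: 26.92
tool_pos: [0.4668, 0.3027, 0.0792]
orientation: [-179.9, -0.1, -3.0]
force: [-0.8, 0.5, -0.5]
opening: 0.0511
gripper_force: 0.0
clock: 27.42
tool_pos: [0.4664, 0.3027, 0.0788]
orientation: [-180.0, -0.0, -2.9]
force: [-0.8, -0.9, 7.0]
opening: 0.0286
gripper_force: 30.0
```

```bash
python3 -m crank '[0,0,0,0,0,-5,0.2, 0,0,0,0,0,-5,0.2, 0,0,0,0,0,-4,0.2, 0,0,0,0,0,0,0.2, 0,0,0,0,0,0,0.2]'
```

```text
clock: 28.05
tool_pos: [0.4662, 0.3026, 0.0917]
orientation: [-180.0, -0.0, -3.0]
force: [5.8, 0.7, -9.5]
opening: 0.0281
gripper_force: 30.0
```

```bash
python3 -m crank '[0,0,0,0,8,0,0.2, 0,0,0,0,8,0,0.2, 0,0,0,0,8,0,0.2, 0,0,0,0,8,0,0.2, 0,0,0,0,8,0,0.2]'
python3 -m crank '[0,0,0,0,0,0,0.2, 0,0,0,0,0,0,0.2]'
```

```text
clock: 28.68
tool_pos: [0.4643, 0.2628, 0.0917]
orientation: [-180.0, -0.0, -3.0]
force: [5.3, 2.8, -10.8]
opening: 0.0284
gripper_force: 30.0
clock: 28.92
tool_pos: [0.4641, 0.2619, 0.0917]
orientation: [179.9, 0.0, -3.0]
force: [5.8, -2.5, -9.2]
opening: 0.0283
gripper_force: 30.0
```

```bash
python3 -m crank '[0,0,0,0,0,3,0.2, 0,0,0,0,0,3,0.2, 0,0,0,0,0,0,0.2]'
python3 -m crank '[0,0,0,0,0,3,0.2, 0,0,0,0,0,3,0.2, 0,0,0,0,0,0,0.2]'
python3 -m crank '[0,0,0,0,0,2,0.2, 0,0,0,0,0,0,0.2, 0,0,0,0,0,0,0.2]'
```

```text
clock: 29.3
tool_pos: [0.4642, 0.262, 0.0856]
orientation: [179.9, 0.0, -3.0]
force: [6.7, -2.5, -8.9]
opening: 0.0281
gripper_force: 30.0
clock: 29.68
tool_pos: [0.4642, 0.262, 0.0797]
orientation: [179.9, 0.0, -3.0]
force: [5.3, -1.7, -6.7]
opening: 0.0283
gripper_force: 30.0
clock: 30.05
tool_pos: [0.4644, 0.2627, 0.0788]
orientation: [-180.0, -0.0, -2.9]
force: [0.7, -2.7, 5.6]
opening: 0.0283
gripper_force: 30.0
```

```bash
python3 -m crank '[0,0,0,0,0,0,0.2, 0,0,0,0,0,0,0.2]'; python3 -c "
from plant import ctrl
print(ctrl.close_job())"
```

```text
clock: 30.3
tool_pos: [0.4644, 0.2628, 0.0788]
orientation: [-180.0, -0.1, -2.9]
force: [0.6, -2.2, 6.1]
opening: 0.0284
gripper_force: 30.0
the job is handed in; nothing more can be done
None
```

I handed the job in at 30.3 s: the wheel, stone and clamp block are in the bin, and the carriage moved about 40 mm to the green-marked hole. By height and force the pin reads fully home, and the knob is still held at 30 N; the hand-in gave no verdict, and I took no picture after the slide.

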